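Put the shoe-care kit back in its trays

TASK

Tidy the shoe-care kit on the entrance table: put the large tin, the small tin, the brush and the cleaning block each into the wooden tray whose recess matches its shape and size, the same way up as they are now, lying flat inside the rim. Leave the little vase standing where it is.

Things in the scene. Friction and masses are not known exactly. Their poses are not given: they have to be found in the camera images.
- large_tin: The larger of two closed round steel polish tins, lying flat: 64 mm diameter, 30 mm high. Origin: centre of its underside; z up. About 0.14 kg.
- small_tin: The smaller of two closed round steel polish tins, lying flat: 44 mm diameter, 26 mm high. Origin: centre of its underside; z up. About 0.06 kg.
- brush: Shoe brush standing on its stiff black bristle block (rigid, 104 x 36 mm, 22 mm high), with a wooden back 110 mm long (its x) by 42 mm wide (its y), from 22 to 38 mm height. Origin: centre of its underside; z up. Symmetric under a half turn. About 0.11 kg.
- block: Cork-coloured oblong shoe-cleaning block, rigid: 60 mm long (its x), 36 mm wide (its y), 26 mm high. Origin: centre of its underside; z up. Symmetric under a half turn. About 0.05 kg.
- large_tin_tray: The larger round tray, 96 mm outer diameter, with a round recess 80 mm across, for the larger tin. Fixed tray of dark wood with a grey felt floor. Origin: centre of its underside, on the table; z up. The recess floor is 8 mm and the rim top 14 mm above the table (recess 6 mm deep), rim 8 mm thick. 
- small_tin_tray: The smaller round tray, 76 mm outer diameter, with a round recess 60 mm across, for the smaller tin. Fixed tray of dark wood with a grey felt floor. Origin: centre of its underside, on the table; z up. The recess floor is 8 mm and the rim top 14 mm above the table (recess 6 mm deep), rim 8 mm thick. 
- brush_tray: The longer oblong tray, 142 mm (its x) by 74 mm (its y) outside, recess 126 x 58 mm, for the brush. Fixed tray of dark wood with a grey felt floor. Origin: centre of its underside, on the table; z up. The recess floor is 8 mm and the rim top 14 mm above the table (recess 6 mm deep), rim 8 mm thick. 
- block_tray: The shorter oblong tray, 92 mm (its x) by 68 mm (its y) outside, recess 76 x 52 mm, for the block. Fixed tray of dark wood with a grey felt floor. Origin: centre of its underside, on the table; z up. The recess floor is 8 mm and the rim top 14 mm above the table (recess 6 mm deep), rim 8 mm thick. 
- vase: Little blue ceramic bud vase, 40 mm wide and 55 mm high, standing loose (0.12 kg) in the middle among the things. Origin: centre of its underside; z up. Nothing to do with it: leave it standing where it is. Other loose bystanders, a flat steel shoehorn and a key with a tag, lie flat on the table (at most 7 mm high) between the things.

How it is judged:
By the outcome, as a careful person would: the job done as asked, in the order asked, and still so for the second after the job is handed in, with the robot touching nothing.
It also fails if it takes over 109 s, if anything falls off the work surface, if the arm or the gripper's body presses on something with over 40 N, if the wrist force passes 120 N, or if a joint passes its speed limit or range.

ROBOT

A 6-joint arm with a two-finger parallel gripper is mounted at the origin on the work surface. World frame = base frame: x ahead of the robot, y to its left, z up, the work surface at z = 0. Lengths are in m, angles in rad, forces in N, time in s.
With the tool pointing down it reaches from about 0.425 to 0.95 m from the base axis. Payload 14.7 kg.
Tool frame: the origin (TCP) lies on the centre line of the jaws, within the pads' length; the fingertips stand 14 mm ahead of it and the grasp point (between the pads) lies 5 mm behind it; z points along the fingers, y is the line along which they close (so a half turn about z gives the same grasp; the last joint's range is limited). The gripper opens to 85 mm and grips with 20 to 120 N. Pads are 22 mm wide; open, the fingers measure 114 mm over their backs; the gripper's body (76 mm by 85 mm) begins 54 mm behind the grasp point. The pads swing forward as they close: fully open they stand 13 mm farther back than shut.
Start: joints at [-1.157, 0.48, 1.596, -0, 1.065, -0.047], TCP at [0.289, -0.582, 0.206] pointing down, gripper open.
Joint ranges: [-2.75, 2.75], [-0.82, 2.05], [0.23, 2.67], [-1.56, 4.7], [0.09, 2.69], [-2.92, 2.92]. Speed limits (rad/s): [1.89, 1.89, 2.39, 3.01, 3.01, 3.01].

INTERFACE

Orientations are given as a 3x3 rotation matrix whose columns are the frame's x, y, z axes.
In Python, from bench import manip gives the robot as it stands.
- The arm moves only by the tool send_rows, never from a script. Its argument "commands" is a list of rows, each an object with "slide": the shift along the world's x, y, z in mm, a list of three; "angular": the turn, a rotation vector about the world's x, y, z in rad, a list of three; "hand": the closure, from 0 (fully open) to 1 (shut). A call has 1 to 10 rows; each row shifts and turns the commanded pose from where the row before left it; what a row does not reach is not made up. A row lasts 1/8 s, in which the tool goes at most 62.5 mm and 10.7 degrees, less where a joint would pass 70% of its speed; a pose out of reach is approached as far as the arm can. A call is refused whole if a number of a shift passes 62.5 or a number of a turn 0.188, either way. A call with a gripper value outside its range is refused whole. The fingers move at their own pace and stop on an object; "grip_force" is the grip in N (left out, the last holds). Time passes only in rows, so rows that do not move let the fingers close. It gives the time, the measured TCP pose, the force, the opening and the grip force at its end, in the units of the state.
- manip.sense(): the state, without advancing time (a new reading comes with each control period).
- manip.snapshot(name): name is "side" or "top"; returns a dict with "img" (480x640x3 uint8, red, green, blue), "z_map" (480x640 float32, m along the optical axis (not along the pixel's ray), 0 where there is no reading), "fx", "fy", "cx", "cy" (pixels), "cam_to_world" (4x4, takes a point from camera to world coordinates). Camera axes: x right, y down, z forward; pixel columns grow to the right and rows downward; lengths in m; the calibration is good to about 2 mm. A picture is of the moment at which its call begins.
- manip.job_done(): hands the job in; it is judged then, once.
The state is a dict: "time_s": time; "q": joint angles; "qvel": joint speeds; "joint_efforts": joint torques, N m; "tool_pos": TCP position; "tcp_rot": TCP orientation; "contact_force": force on the tool from outside, world axes, zero at the start; "torque": the same for the moment, N m; "gripper_width": opening from 0.0 (shut) to 1.0 (fully open); "finger_force": force on a finger pad.
Only numpy, scipy, OpenCV 4.12 (cv2) and the standard library are available. Lean on these libraries where they do the work, as an engineer would, in place of code of your own. Each camera call takes 0.05 s, during which the arm holds its last target. There are 200 camera calls.

## Working session

There is one attempt and no reset: what is moved stays moved. The work goes in short steps, Python scripts to look and compute and a tool call to move; the robot and the scene stay as the last step left them, time stands still between calls to the robot, and variables do not carry over. Pictures are saved under pics/ and viewed, at most 14 in all, crops included, and the job is handed in when it is done.

Besides the shell and the picture viewer there is one more tool, called after "Emit:" by a JSON object that holds its "api" and its "payload". send_rows: Moves the arm, as the interface text tells. Its arguments: {"type":"object","properties":{"commands":{"type":"array"},"grip_force":{"type":"number"}},"required":["commands"]}

```bash
mkdir -p pics; python3 - <<'E'
from bench import manip
import cv2,numpy as np
for n in("top","side"):
    s=manip.snapshot(n); cv2.imwrite(f"pics/{n}0.png",s["img"][:,:,::-1]); np.savez(f"{n}0.npz",**s)
    print(n,s["fx"],s["cx"],s["cy"],np.round(s["cam_to_world"],3).tolist())
print(manip.sense())
E
```

```text
top 509.12772999342565 313.93599834356195 239.38076341131733 [[-0.0, -0.989, 0.151, 0.405], [-1.0, -0.0, -0.004, -0.012], [0.004, -0.151, -0.989, 0.921], [0.0, 0.0, 0.0, 1.0]]
side 492.8747999018612 316.8011606119115 240.26895035848528 [[-0.994, -0.091, 0.058, 0.468], [-0.107, 0.753, -0.649, 0.582], [0.015, -0.652, -0.758, 0.728], [0.0, 0.0, 0.0, 1.0]]
{'time_s': 0.1, 'q': array([-1.15660904e+00,  4.80738384e-01,  1.59676288e+00,  5.56259268e-06,
        1.06511153e+00, -4.65824491e-02]), 'qvel': array([-5.81137377e-04, -1.54241425e-03, -1.01614847e-03,  2.25729220e-05,
       -2.93304931e-03, -1.01959473e-04]), 'joint_efforts': array([ 1.22396970e-03, -9.52251363e+01, -4.31040609e+01, -2.11450656e-04,
        5.33985818e-03,  3.66444488e-05]), 'tool_pos': array([ 0.28889728, -0.58185997,  0.20557442]), 'tcp_rot': array([[ 8.95711718e-01,  4.44635079e-01, -4.06095529e-04],
       [ 4.44635261e-01, -8.95711231e-01,  9.35837153e-04],
       [ 5.23617001e-05, -1.01880470e-03, -9.99999480e-01]]), 'contact_force': array([0.42437104, 0.73057279, 0.95211628]), 'torque': array([0.0434936 , 0.01418035, 0.02891105]), 'finger_force': 0.0, 'gripper_width': 0.994873445783896}
```

View pics/top0.png

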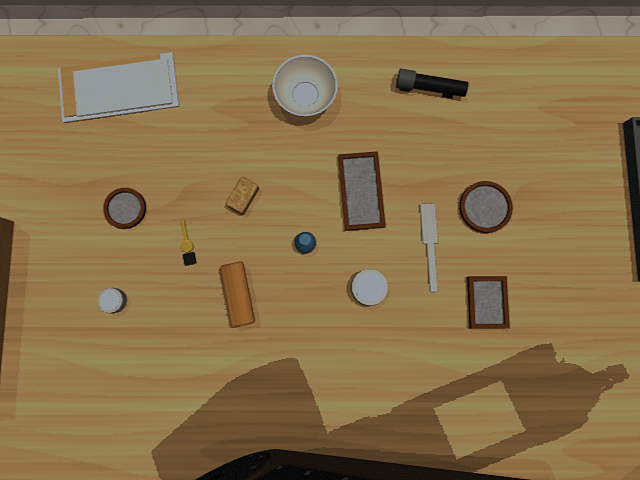

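View pics/side0.png

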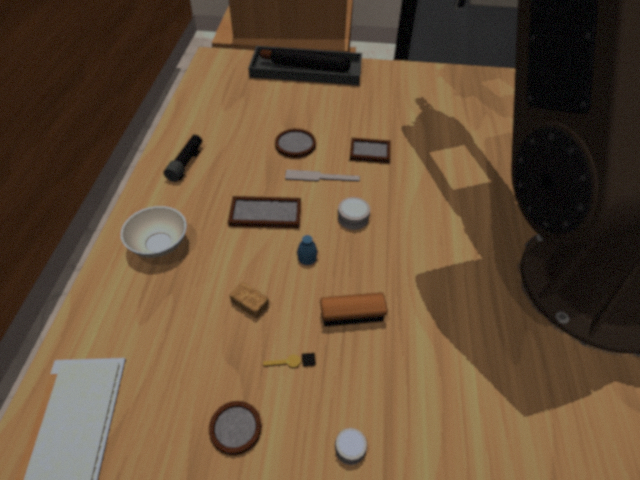

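The top view shows the large tin (370,287), small tin (112,300), brush (237,294), block (242,196) and vase (305,242). The trays are at: small round (125,208), brush (361,191), large round (486,207), block (488,303). Next I'll measure them by height.

```bash
cat > meas.py <<'E'
from bench import manip
import cv2,numpy as np
def world(s):
    z=s["z_map"]; v,u=np.mgrid[:480,:640]
    P=np.stack([(u-s["cx"])/s["fx"]*z,(v-s["cy"])/s["fy"]*z,z],-1)
    T=s["cam_to_world"]; return P@T[:3,:3].T+T[:3,3]
def blob(W,px,lo,hi,r=50):
    "world rect of the height-band blob nearest pixel px"
    m=((W[...,2]>lo)&(W[...,2]<hi)).astype(np.uint8)
    n,l,st,c=cv2.connectedComponentsWithStats(m)
    d=np.hypot(*(c-px).T); d[0]=1e9; d[st[:,4]<25]=1e9
    k=d.argmin(); Q=W[l==k]; 
    (c0,wh,a)=cv2.minAreaRect((Q[:,:2]*1000).astype(np.float32))
    if wh[0]<wh[1]: wh=wh[::-1];a+=90
    return f"c=({c0[0]:.1f},{c0[1]:.1f}) size {wh[0]:.1f}x{wh[1]:.1f} long-axis {((a+90)%180)-90:.1f}deg z={np.median(Q[:,2])*1000:.1f} n={len(Q)}"
PX=dict(large_tin=((370,287),.02,.04),small_tin=((112,300),.018,.035),brush=((237,294),.03,.05),block=((242,196),.018,.036),vase=((305,242),.02,.07),
 LT=((486,207),.0105,.02),ST=((125,208),.0105,.02),BT=((361,191),.0105,.02),KT=((488,303),.0105,.02))
E
python3 - <<'E'
from meas import *
s=dict(np.load("top0.npz")); W=world(s)
print("table z",[round(float(W[v,u,2])*1000,1) for u,v in((300,150),(180,330),(420,330),(550,250),(60,250))])
for k,(p,lo,hi) in PX.items(): print(k,blob(W,p,lo,hi))
s=dict(np.load("side0.npz")); W=world(s)
print("side table z",[round(float(W[v,u,2])*1000,1) for u,v in((250,250),(200,340),(330,130))])
S=dict(large_tin=(354,208),small_tin=(351,442),brush=(353,305),block=(249,298),LT=(296,143),ST=(236,427),BT=(265,212),KT=(371,150))
for k,p in S.items(): print(k,blob(W,p,*PX[k][1:]))
E
```

```text
table z [-1.0, -0.2, -1.8, -2.3, -2.7]
large_tin c=(456.6,-110.8) size 62.6x62.4 long-axis -45.6deg z=30.1 n=1055
small_tin c=(434.1,341.8) size 43.1x42.9 long-axis -24.7deg z=26.0 n=525
brush c=(444.2,119.5) size 109.5x42.4 long-axis 12.4deg z=37.4 n=1539
block c=(623.7,116.5) size 60.4x37.4 long-axis -29.6deg z=25.4 n=666
vase c=(535.3,1.5) size 37.5x36.3 long-axis -89.9deg z=39.0 n=361
LT c=(604.0,-329.0) size 94.8x94.2 long-axis 58.1deg z=13.4 n=647
ST c=(601.6,331.4) size 74.4x74.0 long-axis 9.0deg z=13.4 n=511
BT c=(634.9,-101.4) size 142.8x74.3 long-axis 4.6deg z=13.6 n=975
KT c=(431.1,-324.3) size 91.7x69.9 long-axis -0.0deg z=13.4 n=824
side table z [-2.1, -1.0, -1.7]
large_tin c=(458.7,-109.2) size 64.7x62.7 long-axis 70.8deg z=29.0 n=658
small_tin c=(435.7,344.4) size 43.2x43.0 long-axis -35.4deg z=25.4 n=819
brush c=(445.9,122.6) size 110.0x43.3 long-axis 12.1deg z=36.6 n=1445
block c=(625.7,119.0) size 60.4x36.8 long-axis -28.5deg z=24.7 n=658
LT c=(606.9,-326.4) size 95.4x94.1 long-axis -21.0deg z=12.6 n=286
ST c=(604.0,334.3) size 74.8x74.3 long-axis 9.3deg z=12.8 n=805
BT c=(636.8,-99.2) size 142.1x77.9 long-axis 5.2deg z=12.7 n=668
KT c=(433.6,-321.2) size 91.3x74.4 long-axis -1.5deg z=12.8 n=318
```

Emit:
{"api": "send_rows", "payload": {"commands": [{"slide": [8, 25, -4], "angular": [0, 0, 0], "hand": 0}, {"slide": [18, 49, -9], "angular": [0, 0, 0], "hand": 0}, {"slide": [18, 50, -9], "angular": [0, 0, 0], "hand": 0}, {"slide": [18, 50, -9], "angular": [0, 0, 0], "hand": 0}, {"slide": [18, 50, -9], "angular": [0, 0, 0], "hand": 0}, {"slide": [18, 50, -9], "angular": [0, 0, 0], "hand": 0}, {"slide": [18, 50, -9], "angular": [0, 0, 0], "hand": 0}, {"slide": [18, 50, -9], "angular": [0, 0, 0], "hand": 0}, {"slide": [18, 50, -9], "angular": [0, 0, 0], "hand": 0}, {"slide": [16.7, 47.9, -9.6], "angular": [0, 0, 0], "hand": 0}], "grip_force": 40}}

```text
time_s: 1.35
tool_pos: [0.4581, -0.1086, 0.1202]
tcp_rot: [[0.896, 0.445, 0.0], [0.445, -0.896, -0.0], [0.0, 0.0, -1.0]]
contact_force: [0.5, -0.5, -0.3]
gripper_width: 0.999
finger_force: 0.0
```

Emit:
{"api": "send_rows", "payload": {"commands": [{"slide": [0, 0, -25], "angular": [0, 0, 0], "hand": 0}, {"slide": [0, 0, -25], "angular": [0, 0, 0], "hand": 0}, {"slide": [0, 0, 0], "angular": [0, 0, 0], "hand": 0}, {"slide": [0, 0, 0], "angular": [0, 0, 0], "hand": 0}]}}

```text
time_s: 1.85
tool_pos: [0.4579, -0.1105, 0.071]
tcp_rot: [[0.896, 0.444, 0.0], [0.444, -0.896, -0.0], [0.0, 0.0, -1.0]]
contact_force: [-0.7, -0.1, 0.6]
gripper_width: 1.002
finger_force: 0.0
```

```bash
python3 - <<'E'
from meas import *
s=manip.snapshot("side"); i=s["img"][130:280,260:460,::-1]; cv2.imwrite("pics/s1.png",cv2.resize(i,None,fx=4,fy=4,interpolation=2))
E
```

```text
(no output)
```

View pics/s1.png

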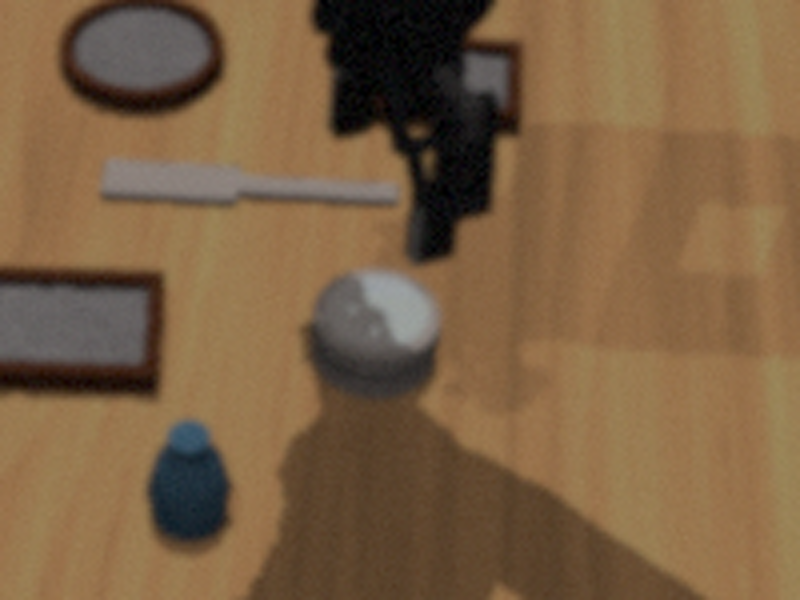

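The near finger's tip is at crop (430,250), just clear of the large tin (375,325). I'll read the tip height from the depth map.

```bash
python3 - <<'E'
from meas import *
W=world(manip.snapshot("side"))
R=W[165:196,355:385].reshape(-1,3); R=R[(R[:,2]>.04)&(abs(R[:,0]-.458)<.08)&(abs(R[:,1]+.11)<.1)]
print(np.round(np.percentile(R[:,2],[0,1,5,20])*1000,1), np.round(R[R[:,2].argsort()[:5]]*1000))
E
```

```text
[110.1 114.4 119.8 137. ] [[436. -65. 110.]
 [445. -63. 112.]
 [447. -62. 112.]
 [449. -63. 114.]
 [443. -60. 114.]]
```

Emit:
{"api": "send_rows", "payload": {"commands": [{"slide": [0, 0, -24], "angular": [0, 0, 0], "hand": 0}, {"slide": [0, 0, -22], "angular": [0, 0, 0], "hand": 0}, {"slide": [0, 0, 0], "angular": [0, 0, 0], "hand": 0}, {"slide": [0, 0, 0], "angular": [0, 0, 0], "hand": 1}, {"slide": [0, 0, 0], "angular": [0, 0, 0], "hand": 1}, {"slide": [0, 0, 0], "angular": [0, 0, 0], "hand": 1}, {"slide": [0, 0, 0], "angular": [0, 0, 0], "hand": 1}, {"slide": [0, 0, 0], "angular": [0, 0, 0], "hand": 1}, {"slide": [0, 0, 0], "angular": [0, 0, 0], "hand": 1}]}}

```text
time_s: 3.08
tool_pos: [0.4577, -0.1103, 0.0245]
tcp_rot: [[0.896, 0.445, -0.0], [0.445, -0.896, 0.0], [-0.0, -0.0, -1.0]]
contact_force: [-0.6, 0.6, 0.6]
gripper_width: -0.002
finger_force: 0.0
```

```bash
python3 - <<'E'
from meas import *
s=manip.snapshot("side"); W=world(s); i=s["img"][130:280,260:460,::-1]; cv2.imwrite("pics/s2.png",cv2.resize(i,None,fx=4,fy=4,interpolation=2))
m=(np.hypot(W[...,0]-.458,W[...,1]+.11)<.035); print(np.round(np.percentile(W[m][:,2],[1,10,50,90])*1000))
print(blob(W,(354,208),.02,.04))
t=manip.snapshot("top");i=t["img"][200:380,300:540,::-1]; cv2.imwrite("pics/t2.png",cv2.resize(i,None,fx=3,fy=3,interpolation=2))
E
```

```text
[ -2.   7.  30. 152.]
c=(458.9,-106.8) size 63.4x60.2 long-axis -7.4deg z=28.9 n=590
```

View pics/s2.png

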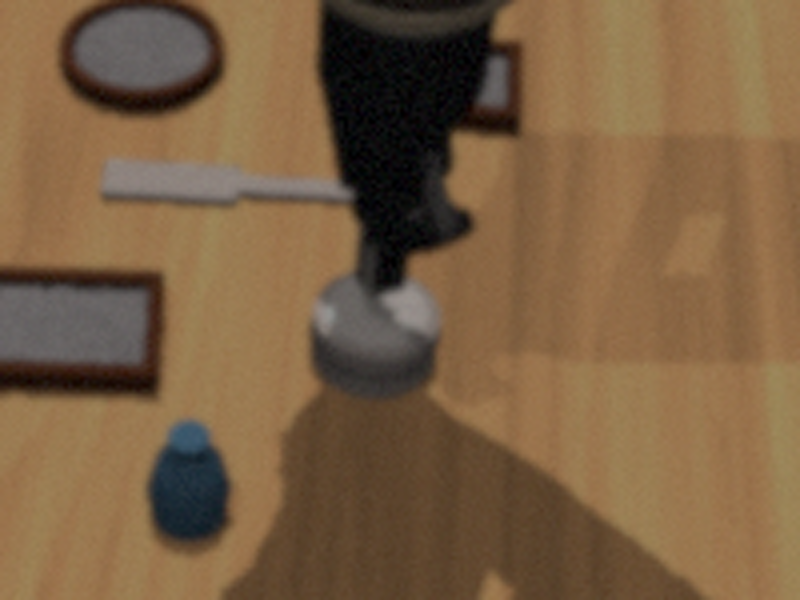

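The fingers closed in the air above the tin; the shut tip is at crop (385,290), and the tin has not moved. The reported TCP doesn't match where the tips are, so I'll measure the actual tip height.

```bash
python3 - <<'E'
from meas import *
print(manip.sense()["tool_pos"],manip.sense()["q"])
for n,roi in(("side",(170,208,335,385)),("top",(200,330,300,450))):
    W=world(manip.snapshot(n)); a,b,c,d=roi
    R=W[a:b,c:d].reshape(-1,3); R=R[(R[:,2]>.036)&(R[:,2]<.2)&(np.hypot(R[:,0]-.458,R[:,1]+.11)<.09)]
    R=R[R[:,2].argsort()]; print(n,len(R)); print(np.round(R[::max(1,len(R)//25)]*1000))
E
```

```text
[ 0.45768498 -0.11028404  0.02445477] [-3.00861606e-01  5.26452990e-01  2.15110460e+00  8.97718720e-06
  4.64186511e-01  8.09121584e-01]
side 765
[[ 455. -104.   49.]
 [ 459.  -95.   60.]
 [ 466.  -98.   67.]
 [ 462. -101.   73.]
 [ 451.  -95.   80.]
 [ 463.  -92.   94.]
 [ 459.  -80.   98.]
 [ 464.  -93.  101.]
 [ 455.  -94.  104.]
 [ 459.  -93.  111.]
 [ 463.  -90.  116.]
 [ 468.  -89.  118.]
 [ 462.  -93.  121.]
 [ 465.  -88.  125.]
 [ 469.  -93.  130.]
 [ 446.  -55.  134.]
 [ 446.  -73.  136.]
 [ 442.  -66.  138.]
 [ 423.  -58.  140.]
 [ 442.  -52.  141.]
 [ 441.  -63.  143.]
 [ 437.  -62.  145.]
 [ 436.  -63.  148.]
 [ 440.  -67.  151.]
 [ 454.  -76.  155.]
 [ 453.  -72.  159.]]
top 0
[]
```

View pics/t2.png

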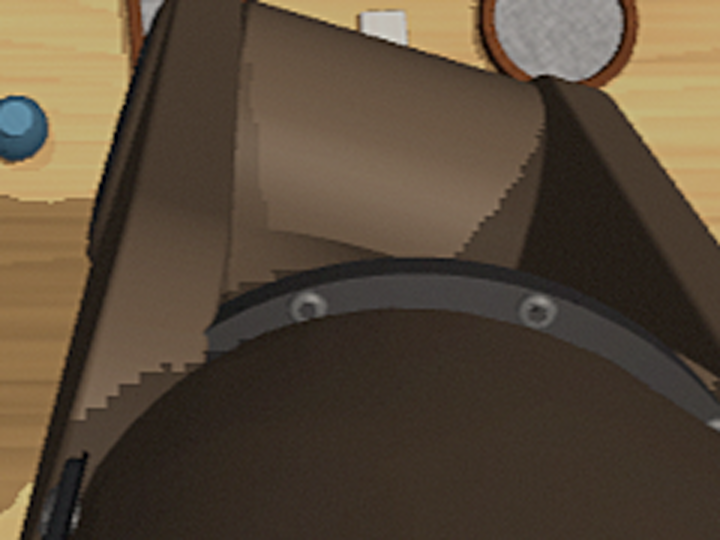

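The shut tip is at z≈48 mm with a reported TCP of 24.5 mm, so the tips sit about 37 mm higher than stated. I'll open, lower part of the way and check again.

Emit:
{"api": "send_rows", "payload": {"commands": [{"slide": [0, 0, 0], "angular": [0, 0, 0], "hand": 0}, {"slide": [0, 0, 0], "angular": [0, 0, 0], "hand": 0}, {"slide": [0, 0, 0], "angular": [0, 0, 0], "hand": 0}, {"slide": [0, 0, 0], "angular": [0, 0, 0], "hand": 0}, {"slide": [0, 0, 0], "angular": [0, 0, 0], "hand": 0}, {"slide": [0, 0, -10], "angular": [0, 0, 0], "hand": 0}, {"slide": [0, 0, -10], "angular": [0, 0, 0], "hand": 0}, {"slide": [0, 0, 0], "angular": [0, 0, 0], "hand": 0}]}}

```text
time_s: 4.28
tool_pos: [0.457, -0.1101, 0.0034]
tcp_rot: [[0.896, 0.445, -0.002], [0.445, -0.896, 0.001], [-0.001, -0.001, -1.0]]
contact_force: [1.0, -0.3, -0.1]
gripper_width: 1.003
finger_force: 0.0
```

```bash
python3 - <<'E'
from meas import *
s=manip.snapshot("side"); W=world(s); i=s["img"][150:250,290:430,::-1]; cv2.imwrite("pics/s3.png",cv2.resize(i,None,fx=5.5,fy=5.5,interpolation=2))
# points in each finger's half along the jaw axis, by height
d=(W[...,:2]-[.4577,-.1103]); a=d@[.445,-.896]; b=d@[.896,.445]
for lo,hi in((-.07,-.03),(.03,.07)):
    R=np.c_[a.ravel(),b.ravel(),W[...,2].ravel()]; R=R[(R[:,0]>lo)&(R[:,0]<hi)&(abs(R[:,1])<.03)&(R[:,2]>.033)&(R[:,2]<.12)]
    R=R[R[:,2].argsort()]; print(len(R)); print(np.round(R[:len(R):max(1,len(R)//14)]*1000).tolist())
E
```

```text
307
[[-50.0, 8.0, 41.0], [-47.0, 12.0, 51.0], [-56.0, -3.0, 57.0], [-56.0, 0.0, 62.0], [-59.0, -0.0, 66.0], [-56.0, 7.0, 72.0], [-41.0, 12.0, 87.0], [-52.0, 11.0, 93.0], [-69.0, 13.0, 96.0], [-48.0, 10.0, 98.0], [-41.0, 9.0, 102.0], [-39.0, 19.0, 106.0], [-39.0, 15.0, 108.0], [-38.0, 17.0, 111.0], [-34.0, 13.0, 117.0]]
222
[[46.0, -5.0, 38.0], [43.0, 1.0, 45.0], [46.0, 13.0, 49.0], [43.0, 7.0, 52.0], [44.0, 12.0, 56.0], [43.0, 4.0, 60.0], [42.0, -4.0, 64.0], [42.0, -4.0, 69.0], [41.0, 9.0, 73.0], [43.0, 3.0, 78.0], [44.0, 9.0, 81.0], [66.0, 13.0, 88.0], [57.0, 8.0, 93.0], [30.0, 13.0, 99.0], [35.0, 18.0, 107.0]]
```

View pics/s3.png

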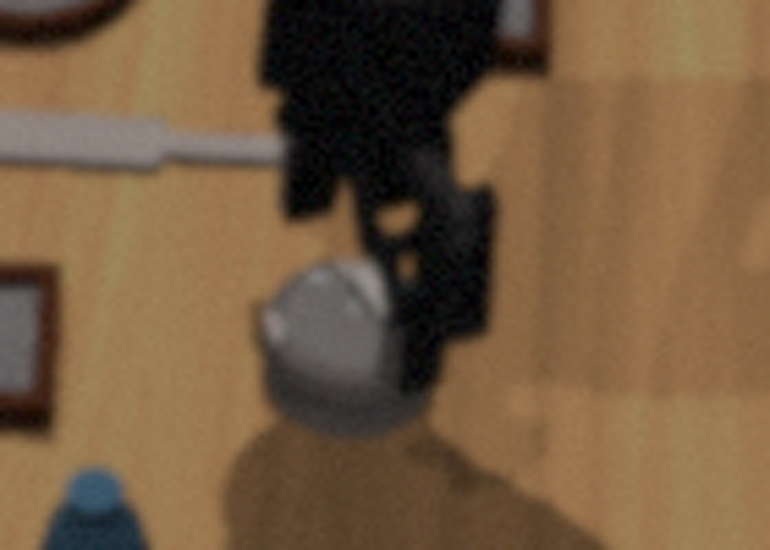

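The jaw straddles the tin (pads at about ±43 mm), with open tips at TCP+37 mm and shut tips at TCP+24 mm. Lowering to grasp.

Emit:
{"api": "send_rows", "payload": {"commands": [{"slide": [0, 0, -10], "angular": [0, 0, 0], "hand": 0}, {"slide": [0, 0, -10], "angular": [0, 0, 0], "hand": 0}, {"slide": [0, 0, 0], "angular": [0, 0, 0], "hand": 0}, {"slide": [0, 0, 0], "angular": [0, 0, 0], "hand": 0.5}, {"slide": [0, 0, 0], "angular": [0, 0, 0], "hand": 0.5}, {"slide": [0, 0, 0], "angular": [0, 0, 0], "hand": 0.5}, {"slide": [0, 0, 0], "angular": [0, 0, 0], "hand": 0.5}]}}

```text
time_s: 5.2
tool_pos: [0.4579, -0.1103, -0.0152]
tcp_rot: [[0.896, 0.445, 0.0], [0.445, -0.896, -0.0], [0.0, 0.0, -1.0]]
contact_force: [-1.7, 0.0, 7.1]
gripper_width: 0.728
finger_force: 43.6
```

Emit:
{"api": "send_rows", "payload": {"commands": [{"slide": [0, 0, 15], "angular": [0, 0, 0], "hand": 0.5}, {"slide": [0, 0, 30], "angular": [0, 0, 0], "hand": 0.5}, {"slide": [0, 0, 25], "angular": [0, 0, 0], "hand": 0.5}, {"slide": [20, -30, 0], "angular": [0, 0, 0], "hand": 0.5}, {"slide": [30, -45, 0], "angular": [0, 0, 0], "hand": 0.5}, {"slide": [30, -45, 0], "angular": [0, 0, 0], "hand": 0.5}, {"slide": [30, -45, 0], "angular": [0, 0, 0], "hand": 0.5}, {"slide": [25, -34, 0], "angular": [0, 0, 0], "hand": 0.5}, {"slide": [12.6, -18.4, 0], "angular": [0, 0, 0], "hand": 0.5}, {"slide": [0, 0, 0], "angular": [0, 0, 0], "hand": 0.5}]}}

```text
time_s: 6.45
tool_pos: [0.6059, -0.329, 0.0552]
tcp_rot: [[0.896, 0.444, 0.001], [0.444, -0.896, -0.001], [0.001, 0.001, -1.0]]
contact_force: [0.7, 0.7, 0.2]
gripper_width: 0.729
finger_force: 44.3
```

Emit:
{"api": "send_rows", "payload": {"commands": [{"slide": [0, 0, 0], "angular": [0, 0, 0], "hand": 0.5}, {"slide": [0, 0, 0], "angular": [0, 0, 0], "hand": 0.5}]}}

```text
time_s: 6.7
tool_pos: [0.6048, -0.3268, 0.0548]
tcp_rot: [[0.895, 0.445, -0.0], [0.445, -0.895, 0.0], [-0.0, -0.0, -1.0]]
contact_force: [-0.1, 0.4, -1.0]
gripper_width: 0.736
finger_force: 44.3
```

```bash
python3 - <<'E'
from meas import *
s=manip.snapshot("side"); W=world(s); i=s["img"][60:200,230:390,::-1]; cv2.imwrite("pics/s4.png",cv2.resize(i,None,fx=4,fy=4,interpolation=2))
print(manip.sense()["tool_pos"])
E
```

```text
[ 0.60493432 -0.32691261  0.05479264]
```

View pics/s4.png

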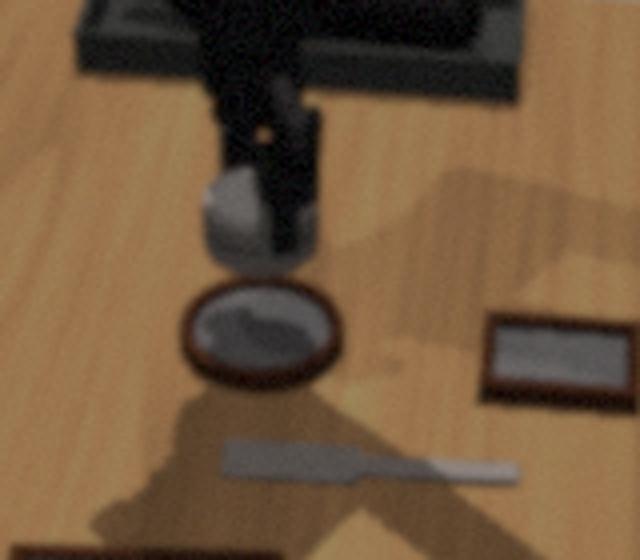

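The tin is held level above the round tray (crop 262,220 over 262,330). Lowering it in and releasing.

Emit:
{"api": "send_rows", "payload": {"commands": [{"slide": [0.6, -0.8, -25], "angular": [0, 0, 0], "hand": 0.5}, {"slide": [0, 0, -22], "angular": [0, 0, 0], "hand": 0.5}, {"slide": [0, 0, -9], "angular": [0, 0, 0], "hand": 0.5}, {"slide": [0, 0, -5], "angular": [0, 0, 0], "hand": 0.5}, {"slide": [0, 0, 0], "angular": [0, 0, 0], "hand": 0.5}, {"slide": [0, 0, 0], "angular": [0, 0, 0], "hand": 0}, {"slide": [0, 0, 0], "angular": [0, 0, 0], "hand": 0}, {"slide": [0, 0, 0], "angular": [0, 0, 0], "hand": 0}]}}

```text
time_s: 7.75
tool_pos: [0.6061, -0.3286, -0.0062]
tcp_rot: [[0.896, 0.445, 0.0], [0.445, -0.896, -0.0], [0.0, 0.0, -1.0]]
contact_force: [-0.2, 0.4, 1.0]
gripper_width: 0.999
finger_force: 0.0
```

Emit:
{"api": "send_rows", "payload": {"commands": [{"slide": [0, 0, 20], "angular": [0, 0, 0], "hand": 0}, {"slide": [0, 0, 30], "angular": [0, 0, 0], "hand": 0}, {"slide": [0, 0, 25], "angular": [0, 0, 0], "hand": 0}]}}

```text
time_s: 8.12
tool_pos: [0.6064, -0.3288, 0.0711]
tcp_rot: [[0.896, 0.445, 0.001], [0.445, -0.896, -0.001], [0.001, 0.001, -1.0]]
contact_force: [-0.3, -0.5, 0.4]
gripper_width: 1.0
finger_force: 0.0
```

Emit:
{"api": "send_rows", "payload": {"commands": [{"slide": [-5, 20, 0], "angular": [0, 0, 0], "hand": 0}, {"slide": [-11.5, 45, 0], "angular": [0, 0, 0], "hand": 0}, {"slide": [-11.5, 45, 0], "angular": [0, 0, 0], "hand": 0}, {"slide": [-11.5, 45, 0], "angular": [0, 0, 0], "hand": 0}, {"slide": [-11.5, 45, 0], "angular": [0, 0, 0], "hand": 0}, {"slide": [-11.5, 45, 0], "angular": [0, 0, 0], "hand": 0}, {"slide": [-11.5, 45, 0], "angular": [0, 0, 0], "hand": 0}, {"slide": [-11.5, 45, 0], "angular": [0, 0, 0], "hand": 0}, {"slide": [-11.5, 45, 0], "angular": [0, 0, 0], "hand": 0}]}}

```text
time_s: 9.25
tool_pos: [0.5076, 0.0533, 0.0687]
tcp_rot: [[0.896, 0.445, -0.0], [0.445, -0.896, 0.0], [-0.0, -0.0, -1.0]]
contact_force: [-0.3, -0.3, 0.5]
gripper_width: 0.999
finger_force: 0.0
```

Emit:
{"api": "send_rows", "payload": {"commands": [{"slide": [-11.5, 45, 0], "angular": [0, 0, 0], "hand": 0}, {"slide": [-11.5, 45, 0], "angular": [0, 0, 0], "hand": 0}, {"slide": [-11.5, 45, 0], "angular": [0, 0, 0], "hand": 0}, {"slide": [-11.5, 45, 0], "angular": [0, 0, 0], "hand": 0}, {"slide": [-11.5, 45, 0], "angular": [0, 0, 0], "hand": 0}, {"slide": [-11.5, 45, 0], "angular": [0, 0, 0], "hand": 0}, {"slide": [-5, 21, 0], "angular": [0, 0, 0], "hand": 0}, {"slide": [0, 0, 0], "angular": [0, 0, 0], "hand": 0}, {"slide": [0, 0, 0], "angular": [0, 0, 0], "hand": 0}]}}

```text
time_s: 10.38
tool_pos: [0.4347, 0.3415, 0.0685]
tcp_rot: [[0.896, 0.444, -0.001], [0.444, -0.896, -0.001], [-0.001, 0.0, -1.0]]
contact_force: [0.9, -0.8, 0.2]
gripper_width: 1.001
finger_force: 0.0
```

```bash
python3 - <<'E'
from meas import *
W=world(manip.snapshot("side")); print("large tin",blob(W,(296,135),.025,.05),"small",blob(W,(351,442),.018,.035))
W=world(manip.snapshot("top")); print("large tin",blob(W,(486,207),.025,.05))
print(manip.sense()["tool_pos"])
E
```

```text
large tin c=(606.5,-326.0) size 64.2x62.0 long-axis 61.1deg z=36.9 n=469 small c=(438.4,344.9) size 43.3x38.1 long-axis -76.6deg z=25.6 n=728
large tin c=(604.7,-328.5) size 63.9x63.1 long-axis -12.7deg z=37.8 n=1066
[0.43512676 0.34130644 0.06848316]
```

The large tin is seated and centred, with its top at 38 mm. Next, the small tin.

Emit:
{"api": "send_rows", "payload": {"commands": [{"slide": [0, 1.7, -30], "angular": [0, 0, 0], "hand": 0}, {"slide": [0, 0, -30], "angular": [0, 0, 0], "hand": 0}, {"slide": [0, 0, -22], "angular": [0, 0, 0], "hand": 0}, {"slide": [0, 0, 0], "angular": [0, 0, 0], "hand": 0.2}, {"slide": [0, 0, 0], "angular": [0, 0, 0], "hand": 0.7}, {"slide": [0, 0, 0], "angular": [0, 0, 0], "hand": 0.7}, {"slide": [0, 0, 0], "angular": [0, 0, 0], "hand": 0.7}, {"slide": [0, 0, 0], "angular": [0, 0, 0], "hand": 0.7}, {"slide": [0, 0, 0], "angular": [0, 0, 0], "hand": 0.7}]}}

```text
time_s: 11.6
tool_pos: [0.4356, 0.3444, -0.0122]
tcp_rot: [[0.896, 0.445, 0.001], [0.445, -0.896, 0.001], [0.002, -0.0, -1.0]]
contact_force: [0.2, -3.9, 8.0]
gripper_width: 0.497
finger_force: 40.2
```

Emit:
{"api": "send_rows", "payload": {"commands": [{"slide": [0, 0, 15], "angular": [0, 0, 0], "hand": 0.7}, {"slide": [0, 0, 25], "angular": [0, 0, 0], "hand": 0.7}, {"slide": [0, 0, 20], "angular": [0, 0, 0], "hand": 0.7}, {"slide": [27, -2, 0], "angular": [0, 0, 0], "hand": 0.7}, {"slide": [40, -3, 0], "angular": [0, 0, 0], "hand": 0.7}, {"slide": [40, -3, 0], "angular": [0, 0, 0], "hand": 0.7}, {"slide": [40, -2, 0], "angular": [0, 0, 0], "hand": 0.7}, {"slide": [20.5, -1, 0], "angular": [0, 0, 0], "hand": 0.7}, {"slide": [0, 0, 0], "angular": [0, 0, 0], "hand": 0.7}, {"slide": [0, 0, 0], "angular": [0, 0, 0], "hand": 0.7}]}}

```text
time_s: 12.85
tool_pos: [0.6016, 0.3332, 0.0471]
tcp_rot: [[0.896, 0.445, -0.0], [0.445, -0.896, -0.0], [-0.0, -0.0, -1.0]]
contact_force: [0.2, 0.7, -1.0]
gripper_width: 0.492
finger_force: 40.8
```

```bash
python3 - <<'E'
from meas import *
s=manip.snapshot("side"); i=s["img"][330:480,160:340,::-1]; cv2.imwrite("pics/s5.png",cv2.resize(i,None,fx=3.5,fy=3.5,interpolation=2))
print(manip.sense()["tool_pos"],manip.sense()["gripper_width"])
E
```

```text
[0.60144729 0.33326547 0.04702025] 0.4919618158071626
```

View pics/s5.png

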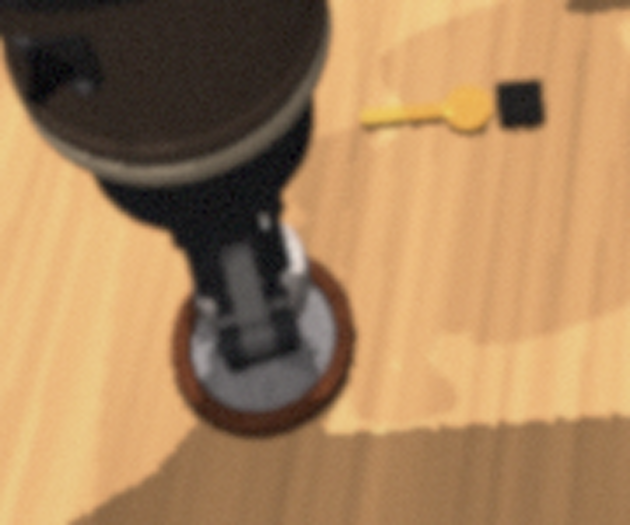

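The small tin is held above its tray (crop 265,340). Lowering and releasing.

Emit:
{"api": "send_rows", "payload": {"commands": [{"slide": [1.3, 0, -22], "angular": [0, 0, 0], "hand": 0.7}, {"slide": [0, 0, -18], "angular": [0, 0, 0], "hand": 0.7}, {"slide": [0, 0, -7], "angular": [0, 0, 0], "hand": 0.7}, {"slide": [0, 0, -3.5], "angular": [0, 0, 0], "hand": 0.7}, {"slide": [0, 0, 0], "angular": [0, 0, 0], "hand": 0.7}, {"slide": [0, 0, 0], "angular": [0, 0, 0], "hand": 0}, {"slide": [0, 0, 0], "angular": [0, 0, 0], "hand": 0}, {"slide": [0, 0, 0], "angular": [0, 0, 0], "hand": 0}, {"slide": [0, 0, 25], "angular": [0, 0, 0], "hand": 0}, {"slide": [0, 0, 40], "angular": [0, 0, 0], "hand": 0}]}}

```text
time_s: 14.15
tool_pos: [0.6028, 0.3327, 0.0604]
tcp_rot: [[0.896, 0.445, -0.002], [0.445, -0.896, -0.001], [-0.003, -0.0, -1.0]]
contact_force: [1.1, 0.7, -0.9]
gripper_width: 1.001
finger_force: 0.0
```

Emit:
{"api": "send_rows", "payload": {"commands": [{"slide": [-12, -16, 5], "angular": [0, 0, 0], "hand": 0}, {"slide": [-24, -32, 0], "angular": [0, 0, -0.062], "hand": 0}, {"slide": [-24, -32, 0], "angular": [0, 0, -0.062], "hand": 0}, {"slide": [-24, -32, 0], "angular": [0, 0, -0.062], "hand": 0}, {"slide": [-24, -32, 0], "angular": [0, 0, -0.062], "hand": 0}, {"slide": [-24, -32, 0], "angular": [0, 0, 0], "hand": 0}, {"slide": [-24, -32, 0], "angular": [0, 0, 0], "hand": 0}, {"slide": [-2, -4, 0], "angular": [0, 0, 0], "hand": 0}, {"slide": [0, 0, 0], "angular": [0, 0, 0], "hand": 0}, {"slide": [0, 0, 0], "angular": [0, 0, 0], "hand": 0}]}}

```text
time_s: 15.4
tool_pos: [0.4468, 0.1219, 0.0661]
tcp_rot: [[0.977, 0.212, 0.001], [0.212, -0.977, 0.0], [0.001, -0.0, -1.0]]
contact_force: [-0.3, -0.0, 0.8]
gripper_width: 0.998
finger_force: 0.0
```

```bash
python3 - <<'E'
from meas import *
W=world(manip.snapshot("side")); print("small",blob(W,(236,420),.025,.05),"brush",blob(W,(353,305),.03,.05))
W=world(manip.snapshot("top")); print("small",blob(W,(125,208),.025,.05))
print(manip.sense()["tool_pos"],manip.sense()["tcp_rot"][:,1])
E
```

```text
small c=(603.7,334.0) size 43.2x42.5 long-axis -28.9deg z=33.3 n=795 brush c=(446.1,122.1) size 110.3x42.6 long-axis 12.0deg z=36.5 n=1167
small c=(601.0,331.0) size 44.1x43.0 long-axis -88.6deg z=34.0 n=503
[0.44637633 0.12182623 0.06596229] [ 2.11899294e-01 -9.77291507e-01 -1.65411108e-05]
```

The small tin is seated (top 34 mm). Next, the brush: down 70 mm, then grip.

Emit:
{"api": "send_rows", "payload": {"commands": [{"slide": [-1, -0.8, -30], "angular": [0, 0, 0], "hand": 0}, {"slide": [0, 0, -25], "angular": [0, 0, 0], "hand": 0}, {"slide": [0, 0, -14], "angular": [0, 0, 0], "hand": 0}, {"slide": [0, 0, 0], "angular": [0, 0, 0], "hand": 0.2}, {"slide": [0, 0, 0], "angular": [0, 0, 0], "hand": 0.7}, {"slide": [0, 0, 0], "angular": [0, 0, 0], "hand": 0.7}, {"slide": [0, 0, 0], "angular": [0, 0, 0], "hand": 0.7}, {"slide": [0, 0, 0], "angular": [0, 0, 0], "hand": 0.7}, {"slide": [0, 0, 0], "angular": [0, 0, 0], "hand": 0.7}]}}

```text
time_s: 16.62
tool_pos: [0.4453, 0.1206, -0.0021]
tcp_rot: [[0.977, 0.211, 0.002], [0.211, -0.977, 0.0], [0.002, -0.0, -1.0]]
contact_force: [-1.6, 1.5, 8.2]
gripper_width: 0.475
finger_force: 40.8
```

Emit:
{"api": "send_rows", "payload": {"commands": [{"slide": [0, 0, 20], "angular": [0, 0, 0], "hand": 0.7}, {"slide": [0, 0, 40], "angular": [0, 0, 0], "hand": 0.7}, {"slide": [0, 0, 40], "angular": [0, 0, 0], "hand": 0.7}, {"slide": [12, -14, 0], "angular": [0, 0, -0.03], "hand": 0.7}, {"slide": [28, -32, 0], "angular": [0, 0, -0.032], "hand": 0.7}, {"slide": [30, -35, 0], "angular": [0, 0, -0.032], "hand": 0.7}, {"slide": [30, -35, 0], "angular": [0, 0, -0.032], "hand": 0.7}, {"slide": [30, -35, 0], "angular": [0, 0, 0], "hand": 0.7}, {"slide": [30, -35, 0], "angular": [0, 0, 0], "hand": 0.7}]}}

```text
time_s: 17.75
tool_pos: [0.6054, -0.0676, 0.0962]
tcp_rot: [[0.996, 0.086, -0.001], [0.086, -0.996, 0.0], [-0.001, -0.0, -1.0]]
contact_force: [0.3, 1.2, -1.2]
gripper_width: 0.482
finger_force: 41.5
```

Emit:
{"api": "send_rows", "payload": {"commands": [{"slide": [22, -25, 0], "angular": [0, 0, 0], "hand": 0.7}, {"slide": [8.7, -10, 0], "angular": [0, 0, 0], "hand": 0.7}, {"slide": [0, 0, 0], "angular": [0, 0, 0], "hand": 0.7}, {"slide": [0, 0, 0], "angular": [0, 0, 0], "hand": 0.7}, {"slide": [0, 0, 0], "angular": [0, 0, 0], "hand": 0.7}]}}

```text
time_s: 18.38
tool_pos: [0.6348, -0.0997, 0.097]
tcp_rot: [[0.996, 0.087, -0.0], [0.087, -0.996, 0.0], [-0.0, -0.0, -1.0]]
contact_force: [0.0, 1.4, -1.9]
gripper_width: 0.475
finger_force: 41.5
```

```bash
python3 - <<'E'
from meas import *
s=manip.snapshot("side"); i=s["img"][90:290,170:370,::-1]; cv2.imwrite("pics/s6.png",cv2.resize(i,None,fx=3,fy=3,interpolation=2))
print(manip.sense()["tool_pos"],manip.sense()["tcp_rot"][:,1])
W=world(s)
d=W[...,:2]-[.6365,-.1]; a=d@[.996,.087]; m=(abs(a)<.07)&(abs(d@[-.087,.996])<.035)&(W[...,2]>.085)&(W[...,2]<.145); 
Q=np.c_[a[m],W[m][:,2]]; print([(lo,round(float(np.median(Q[(Q[:,0]>lo/1000)&(Q[:,0]<lo/1000+.01),1]))*1000)) for lo in(-60,-50,-40,-30,30,40,50)if((Q[:,0]>lo/1000)&(Q[:,0]<lo/1000+.01)).any()])
E
```

```text
[ 0.63503518 -0.09977082  0.09712931] [ 8.75018843e-02 -9.96164348e-01 -1.08180167e-04]
[(-60, 133), (-50, 134), (-40, 134), (-30, 134), (30, 134), (40, 134), (50, 134)]
```

View pics/s6.png

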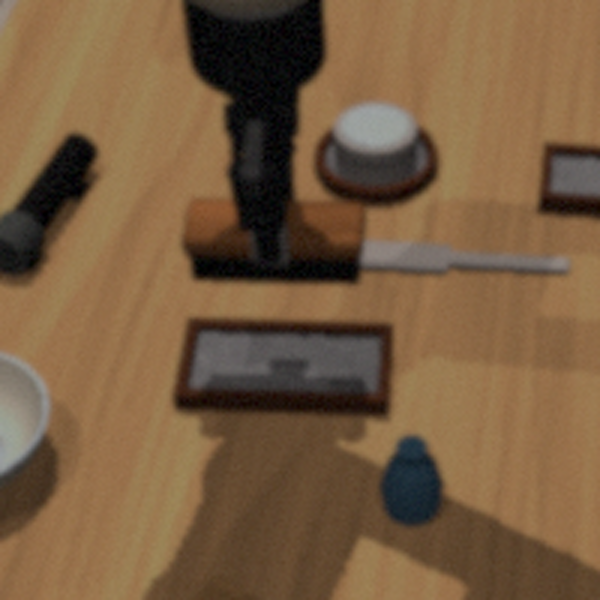

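The brush is level above its tray (crop 275,240 over 285,365), and the vase is standing (410,485). Lowering 90 mm and releasing.

Emit:
{"api": "send_rows", "payload": {"commands": [{"slide": [1, -0.5, -30], "angular": [0, 0, 0], "hand": 0.7}, {"slide": [0, 0, -30], "angular": [0, 0, 0], "hand": 0.7}, {"slide": [0, 0, -20], "angular": [0, 0, 0], "hand": 0.7}, {"slide": [0, 0, -7], "angular": [0, 0, 0], "hand": 0.7}, {"slide": [0, 0, -3.5], "angular": [0, 0, 0], "hand": 0.7}, {"slide": [0, 0, 0], "angular": [0, 0, 0], "hand": 0.7}, {"slide": [0, 0, 0], "angular": [0, 0, 0], "hand": 0}, {"slide": [0, 0, 0], "angular": [0, 0, 0], "hand": 0}, {"slide": [0, 0, 0], "angular": [0, 0, 0], "hand": 0}]}}

```text
time_s: 19.55
tool_pos: [0.6366, -0.1011, 0.0068]
tcp_rot: [[0.996, 0.087, 0.0], [0.087, -0.996, -0.0], [0.0, 0.0, -1.0]]
contact_force: [-0.7, -0.5, -0.6]
gripper_width: 1.0
finger_force: 0.0
```

Emit:
{"api": "send_rows", "payload": {"commands": [{"slide": [0, 0, 20], "angular": [0, 0, 0], "hand": 0}, {"slide": [0, 0, 40], "angular": [0, 0, 0], "hand": 0}, {"slide": [0, 0, 20], "angular": [0, 0, 0], "hand": 0}, {"slide": [0, 0, 0], "angular": [0, 0, 0], "hand": 0}]}}

```text
time_s: 20.05
tool_pos: [0.6378, -0.1013, 0.0889]
tcp_rot: [[0.996, 0.087, 0.004], [0.087, -0.996, -0.001], [0.003, 0.001, -1.0]]
contact_force: [0.3, 0.6, -0.1]
gripper_width: 0.999
finger_force: 0.0
```

Emit:
{"api": "send_rows", "payload": {"commands": [{"slide": [-1, 15, 0], "angular": [0, 0, -0.09], "hand": 0}, {"slide": [-2, 35, 0], "angular": [0, 0, -0.1], "hand": 0}, {"slide": [-2, 35, 0], "angular": [0, 0, -0.1], "hand": 0}, {"slide": [-2, 35, 0], "angular": [0, 0, -0.1], "hand": 0}, {"slide": [-2, 35, 0], "angular": [0, 0, -0.1], "hand": 0}, {"slide": [-2, 35, 0], "angular": [0, 0, -0.1], "hand": 0}, {"slide": [-1, 28.8, 0], "angular": [0, 0, 0], "hand": 0}, {"slide": [0, 0, 0], "angular": [0, 0, 0], "hand": 0}, {"slide": [0, 0, 0], "angular": [0, 0, 0], "hand": 0}]}}

```text
time_s: 21.18
tool_pos: [0.624, 0.1173, 0.0859]
tcp_rot: [[0.876, -0.482, -0.001], [-0.482, -0.876, -0.0], [-0.001, 0.001, -1.0]]
contact_force: [-0.1, -0.1, -0.2]
gripper_width: 1.005
finger_force: 0.0
```

```bash
python3 - <<'E'
from meas import *
W=world(manip.snapshot("side")); print("brush",blob(W,(265,205),.035,.06)," block",blob(W,(249,298),.018,.036))
W=world(manip.snapshot("top")); print("brush",blob(W,(361,191),.035,.06),"vase",blob(W,(305,242),.02,.07))
s=manip.sense();print(s["tool_pos"],np.degrees(np.arctan2(*s["tcp_rot"][[1,0],1])))
E
```

```text
brush c=(600.9,-102.7) size 44.5x36.2 long-axis -82.5deg z=44.3 n=297  block c=(625.7,118.9) size 61.3x37.1 long-axis -28.8deg z=24.8 n=658
brush c=(635.6,-101.7) size 110.3x42.4 long-axis 5.3deg z=45.3 n=1431 vase c=(535.8,1.6) size 37.8x34.7 long-axis -85.9deg z=38.7 n=359
[0.62429688 0.1168136  0.08618561] -118.86913431552372
```

The brush is seated (top 46 mm) and the vase is unmoved. Next, the block.

Emit:
{"api": "send_rows", "payload": {"commands": [{"slide": [0.5, 1, -35], "angular": [0, 0, 0], "hand": 0}, {"slide": [0, 0, -35], "angular": [0, 0, 0], "hand": 0}, {"slide": [0, 0, -29], "angular": [0, 0, 0], "hand": 0}, {"slide": [0, 0, 0], "angular": [0, 0, 0], "hand": 0.2}, {"slide": [0, 0, 0], "angular": [0, 0, 0], "hand": 0.8}, {"slide": [0, 0, 0], "angular": [0, 0, 0], "hand": 0.8}, {"slide": [0, 0, 0], "angular": [0, 0, 0], "hand": 0.8}, {"slide": [0, 0, 0], "angular": [0, 0, 0], "hand": 0.8}, {"slide": [0, 0, 0], "angular": [0, 0, 0], "hand": 0.8}, {"slide": [0, 0, 0], "angular": [0, 0, 0], "hand": 0.8}]}}

```text
time_s: 22.52
tool_pos: [0.626, 0.1187, -0.0108]
tcp_rot: [[0.876, -0.482, 0.002], [-0.482, -0.876, 0.0], [0.002, -0.001, -1.0]]
contact_force: [-0.7, -2.1, 8.3]
gripper_width: 0.407
finger_force: 40.7
```

Emit:
{"api": "send_rows", "payload": {"commands": [{"slide": [0, 0, 20], "angular": [0, 0, 0], "hand": 0.8}, {"slide": [0, 0, 40], "angular": [0, 0, 0], "hand": 0.8}, {"slide": [0, 0, 40], "angular": [0, 0, 0], "hand": 0.8}, {"slide": [-10, -22, 0], "angular": [0, 0, 0], "hand": 0.8}, {"slide": [-18, -42, 0], "angular": [0, 0, 0.062], "hand": 0.8}, {"slide": [-18, -42, 0], "angular": [0, 0, 0.062], "hand": 0.8}, {"slide": [-18, -42, 0], "angular": [0, 0, 0.062], "hand": 0.8}, {"slide": [-18, -42, 0], "angular": [0, 0, 0.062], "hand": 0.8}, {"slide": [-18, -42, 0], "angular": [0, 0, 0.062], "hand": 0.8}]}}

```text
time_s: 23.65
tool_pos: [0.5236, -0.1149, 0.088]
tcp_rot: [[0.982, -0.19, 0.0], [-0.19, -0.982, -0.0], [0.0, 0.0, -1.0]]
contact_force: [1.2, 0.1, 0.1]
gripper_width: 0.407
finger_force: 40.1
```

Emit:
{"api": "send_rows", "payload": {"commands": [{"slide": [-18, -42, 0], "angular": [0, 0, 0.062], "hand": 0.8}, {"slide": [-18, -42, 0], "angular": [0, 0, 0.062], "hand": 0.8}, {"slide": [-18, -42, 0], "angular": [0, 0, 0.062], "hand": 0.8}, {"slide": [-18, -42, 0], "angular": [0, 0, 0], "hand": 0.8}, {"slide": [-14, -28, 0], "angular": [0, 0, 0], "hand": 0.8}, {"slide": [-6.4, -12.6, 0], "angular": [0, 0, 0], "hand": 0.8}, {"slide": [0, 0, 0], "angular": [0, 0, 0], "hand": 0.8}, {"slide": [0, 0, 0], "angular": [0, 0, 0], "hand": 0.8}, {"slide": [0, 0, 0], "angular": [0, 0, 0], "hand": 0.8}]}}

```text
time_s: 24.78
tool_pos: [0.433, -0.321, 0.0875]
tcp_rot: [[1.0, -0.006, -0.0], [-0.006, -1.0, 0.0], [-0.0, -0.0, -1.0]]
contact_force: [0.4, -0.0, -0.1]
gripper_width: 0.408
finger_force: 40.1
```

```bash
python3 - <<'E'
from meas import *
s=manip.snapshot("side"); i=s["img"][50:200,280:480,::-1]; cv2.imwrite("pics/s7.png",cv2.resize(i,None,fx=3,fy=3,interpolation=2))
s=manip.sense();print(s["tool_pos"],np.degrees(np.arctan2(*s["tcp_rot"][[1,0],1])))
E
```

```text
[ 0.43294247 -0.32107273  0.08750731] -90.34202481028731
```

View pics/s7.png

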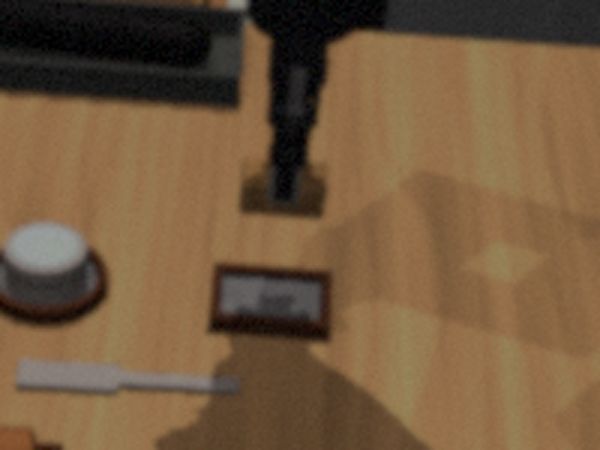

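The block is held level above its tray (crop 284,190 over 272,300). Lowering 89 mm and releasing.

Emit:
{"api": "send_rows", "payload": {"commands": [{"slide": [-0.5, -1.5, -30], "angular": [0, 0, 0], "hand": 0.8}, {"slide": [0, 0, -30], "angular": [0, 0, 0], "hand": 0.8}, {"slide": [0, 0, -18], "angular": [0, 0, 0], "hand": 0.8}, {"slide": [0, 0, -7], "angular": [0, 0, 0], "hand": 0.8}, {"slide": [0, 0, -4], "angular": [0, 0, 0], "hand": 0.8}, {"slide": [0, 0, 0], "angular": [0, 0, 0], "hand": 0.8}, {"slide": [0, 0, 0], "angular": [0, 0, 0], "hand": 0}, {"slide": [0, 0, 0], "angular": [0, 0, 0], "hand": 0}, {"slide": [0, 0, 0], "angular": [0, 0, 0], "hand": 0}]}}

```text
time_s: 25.95
tool_pos: [0.4322, -0.3235, -0.0012]
tcp_rot: [[1.0, -0.007, 0.0], [-0.007, -1.0, -0.0], [0.0, 0.0, -1.0]]
contact_force: [0.5, 0.2, -0.6]
gripper_width: 1.0
finger_force: 0.0
```

Emit:
{"api": "send_rows", "payload": {"commands": [{"slide": [0, 0, 20], "angular": [0, 0, 0], "hand": 0}, {"slide": [0, 0, 40], "angular": [0, 0, 0], "hand": 0}, {"slide": [0, 0, 50], "angular": [0, 0, 0], "hand": 0}, {"slide": [-20, -45, 20], "angular": [0, 0, 0], "hand": 0}, {"slide": [-20, -45, 20], "angular": [0, 0, 0], "hand": 0}, {"slide": [-20, -45, 0], "angular": [0, 0, 0], "hand": 0}, {"slide": [-20, -45, 0], "angular": [0, 0, 0], "hand": 0}, {"slide": [0, 0, 0], "angular": [0, 0, 0], "hand": 0}, {"slide": [0, 0, 0], "angular": [0, 0, 0], "hand": 0}]}}

```text
time_s: 27.08
tool_pos: [0.3518, -0.503, 0.1483]
tcp_rot: [[1.0, -0.008, -0.0], [-0.008, -1.0, 0.001], [-0.0, -0.001, -1.0]]
contact_force: [-0.2, 1.0, -0.5]
gripper_width: 1.002
finger_force: 0.0
```

```bash
python3 - <<'E'
from meas import *
W=world(manip.snapshot("side")); print("block",blob(W,(371,143),.025,.05))
t=manip.snapshot("top"); W=world(t)
print("block",blob(W,(488,303),.025,.05),"brush",blob(W,(361,191),.035,.06),"LT",blob(W,(486,207),.025,.05),"ST",blob(W,(125,208),.025,.05),"vase",blob(W,(305,242),.02,.07))
cv2.imwrite("pics/t8.png",t["img"][:,:,::-1]); print(manip.sense()["tool_pos"])
E
```

```text
block c=(433.9,-320.8) size 58.8x42.3 long-axis 2.2deg z=32.4 n=320
block c=(431.1,-323.4) size 57.3x36.9 long-axis -0.8deg z=33.4 n=732 brush c=(635.2,-101.9) size 110.0x42.7 long-axis 5.0deg z=45.4 n=1435 LT c=(604.3,-328.8) size 63.7x63.7 long-axis 84.8deg z=37.7 n=1072 ST c=(600.4,331.1) size 43.6x42.1 long-axis -89.8deg z=33.9 n=500 vase c=(536.6,1.1) size 37.1x36.2 long-axis -46.1deg z=39.0 n=356
[ 0.35234489 -0.50239514  0.14840664]
```

View pics/t8.png

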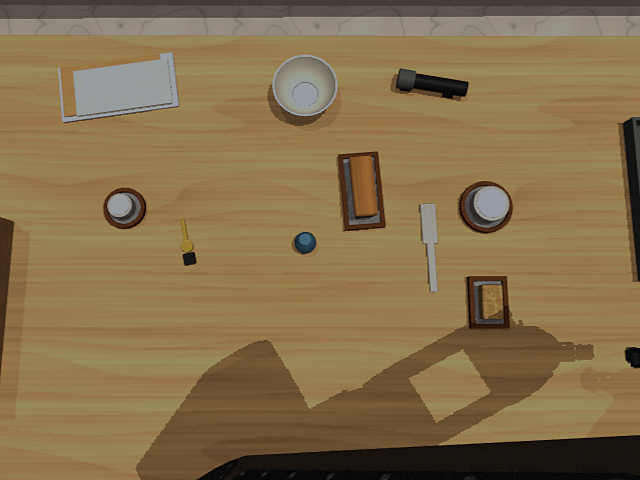

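All four pieces lie in their trays: block (491,301), brush (364,186), large tin (491,203), small tin (120,205). The vase is unmoved at (305,242), and the arm is clear.

```bash
python3 -c "
from bench import manip
print(manip.job_done())"
```

```text
the job is handed in; nothing more can be done
None
```

The large tin, small tin, brush and block each lie flat in their matching trays, placed in the order listed, with the vase standing where it was; I handed the job in after about 27 s of robot time, and no verdict came back.

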